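# Right the fallen oil bottle and clip it back into the bottle stand

### The arm

A 6-joint arm with a two-finger parallel gripper is mounted at the origin on a cart in front of the work surface, level with it; the furniture and walls round the work are solid. World frame = base frame: x ahead of the robot, y to its left, z up, the work surface at z = 0. Lengths are in m, angles in rad, forces in N, time in s.
With the tool pointing down it reaches from about 0.35 to 0.85 m from the base axis. Payload 8.1 kg.
Tool frame: the origin (TCP) lies midway between the tips of the shut fingers; the grasp point (between the pads) lies 19 mm behind it (robot.grip_point_offset is the distance from the TCP to the grasp point, in m); z points along the fingers, y is the line along which they close (so a half turn about z gives the same grasp; the last joint's range is limited). The gripper opens to 93 mm and grips with 3 to 60 N. Pads are 15 mm wide; open, the fingers measure 128 mm over their backs; the gripper's body (75 mm by 188 mm) begins 65 mm behind the grasp point.
Start: joints at [-1.211, 0.13, 1.488, -0, 1.523, -0.085], TCP at [0.258, -0.542, 0.219] pointing down, gripper open.
Joint ranges: [-2.96, 2.96], [-0.89, 2.26], [0.02, 2.5], [-1.34, 4.48], [0, 2.73], [-2.66, 2.66]. Speed limits (rad/s): [2.39, 2.39, 2.79, 3.14, 3.14, 3.14].

### API

Orientations are given as a rotation vector (axis times angle).
In Python, from plant import robot, read_camera, job gives the robot as it stands.
- The arm moves only by the shell command python3 -m inch 'ROWS' [FORCE]. ROWS is JSON, one flat list of numbers, 5 for each row, row after row: the shift along the world's x, y, z in mm, then the turn about the world's z in degrees, then the opening in per cent of the stroke, from 0 (shut) to 100 (fully open). In form: [dx, dy, dz, yaw, hand, dx, dy, dz, yaw, hand, ...]. A call has 1 to 10 rows; each row is the pose to reach, as a shift and turn from the pose commanded when the call began; what a row does not reach only later rows make up. A row lasts 1/12 s, in which the tool goes at most 41.7 mm and 7.16 degrees, less where a joint would pass 70% of its speed; a pose out of reach is approached as far as the arm can. A call with a gripper value outside its range is refused whole. The fingers move at their own pace and stop on an object; FORCE is the grip in N (left out, the last holds). Time passes only in rows, so rows that repeat a pose let the fingers close. It gives the time, the measured TCP pose, the force, the opening and the grip force at its end, in the units of the state.
- robot.read_state(): the state, without advancing time (a new reading comes with each control period).
- read_camera(name): name is "side" or "top" or "wrist"; returns a dict with "image" (400x640x3 uint8, blue, green, red), "K" (3x3 intrinsics, pixels), "D" ([k1, k2, p1, p2, k3] as OpenCV has them; the pictures are not rectified), "extrinsics" (4x4, takes a point from world to camera coordinates); the wrist camera has in their place "mount" (4x4, takes a point from camera to tool coordinates, whose origin is the TCP and whose axes are the flange's). Camera axes: x right, y down, z forward; pixel columns grow to the right and rows downward; lengths in m; the calibration is good to about 2 mm. A picture is of the moment at which its call begins: read the wrist's pose just before it. There is no depth.
- job.close_job(): hands the job in; it is judged then, once.
The state is a dict: "t": time; "q": joint angles; "dq": joint speeds; "joint_torque": joint torques, N m; "tool_pos": TCP position; "orientation": TCP orientation; "force": force on the tool from outside, world axes, zero at the start; "wrist_torque": the same for the moment, N m; "opening": finger opening in m; "gripper_force": force on a finger pad.
Only numpy, scipy, OpenCV 4.12 (cv2) and the standard library are available. Lean on these libraries where they do the work, as an engineer would, in place of code of your own. Each camera call takes 0.05 s, during which the arm holds its last target. There are 200 camera calls.

### The job

The oil bottle has toppled forward out of the middle place of the bottle stand. Tip it back up against the stand's backboard, with its foot staying down on the worktop (the push-on cap would come off if the bottle hung from it), and press its neck into the spring clip until it stands upright and fully home. It is glass, so feel for the board and press gently, only as hard as the clip needs (a push of 5 to 8 N is plenty); let go of it and leave everything else on the worktop where it is.

Things in the scene. Friction and masses are not known exactly. Their poses are not given: they have to be found in the camera images.
- stand: Feet of the fixed bottle stand; its backboard (320 mm wide, top 164 mm up) with a clip rail is clamped in slots on them. Origin: on the worktop, mid-width, where the board's front face is with the clamps mid-slot; the real face lies anywhere from 15 mm before to 15 mm behind that (not measured). x points into the board (the oil bottle comes from -x), y left along it.
- jaw_left (a joint): Left arm of the middle, empty spring clip: a steel C 143 to 155 mm above the worktop, mouth 18 mm wide towards -x, centred at y = 0 of the stand and 28 mm before the board's real face; flared lips reach 19 mm before that centre, 17 mm to each side. Value: opening in rad, 0 empty, 0.07 holding a neck fully home, 0.2 as the neck passes (a push of 3 to 8 N). The neck then stops hard on a plate.
- jaw_right (a joint): Right arm of the same clip, same values. Its squeeze on a neck (6 to 10 N in all) counts in the contact force on the stand. Two other bottles of the same shape are fixed in the clips 100 mm to the left and right.
- oil_bottle: Fallen bottle, 195 mm long, 0.3 to 0.6 kg: square green glass body, 56 x 56 mm up to 106 mm from the foot; round neck 28 mm wide from 136 to 165 mm; black round cap 32 mm wide from 165 to 195 mm. Origin: centre of the foot's underside; z runs to the cap. It starts lying flat, axis 28 mm up, cap towards the robot, foot 15 to 73 mm before the board. At home its origin is 28 mm before the board.
- neck (a point): Point on the oil bottle's axis, 149 mm from its foot, the part of the neck that goes into the clip.
- cap (a point): Point on the oil bottle's axis in the cap, 182 mm from its foot; a good place to pinch (32 mm wide).
- mug: White mug, 83 mm across, 94 mm high, bystander; origin under its middle.
- jam_jar: Jam jar, 69 mm diameter, 99 mm high, bystander; origin under its middle.
- kitchen_timer: Round white kitchen timer, 66 mm diameter, 54 mm high, bystander; origin under its middle.
- teaspoon: Teaspoon, 130 mm long, lying on the worktop, bystander.
- tin_tomato: Food tin, 75 mm diameter, 110 mm high, bystander; origin under its middle.

How it is judged:
By the outcome, as a careful person would: the job done as asked, in the order asked, and still so for the second after the job is handed in, with the robot touching nothing.
It also fails if it takes over 72 s, if anything falls off the work surface, if the arm or the gripper's body presses on something with over 40 N, if the wrist force passes 120 N, or if a joint passes its speed limit or range.

## Working session

There is one attempt and no reset: what is moved stays moved. The work goes in short steps, Python scripts to look and compute and a shell command to move; the robot and the scene stay as the last step left them, time stands still between calls to the robot, and variables do not carry over. Pictures are saved under pics/ and viewed, at most 10 in all, crops included, and the job is handed in when it is done.

```bash
ls; mkdir -p pics
python3 - <<'E'
from plant import robot, read_camera, job
import cv2,numpy as np
ims=[]
for n in("top","side"):
    c=read_camera(n);cv2.imwrite(f"pics/{n}0.png",c["image"]);print(n,c["K"],c["D"],np.round(c["extrinsics"],4).tolist())
print(robot.read_state(),robot.grip_point_offset)
print(read_camera("wrist")["mount"])
E
```

```text
pics
top [[360.84988523   0.         319.85658993]
 [  0.         360.84988523 203.52276731]
 [  0.           0.           1.        ]] [-0.04553073  0.          0.          0.          0.        ] [[0.121, -0.9926, -0.0037, -0.0819], [-0.9712, -0.1176, -0.207, 0.5377], [0.205, 0.0286, -0.9783, 0.9175], [0.0, 0.0, 0.0, 1.0]]
side [[466.80751201   0.         317.05355633]
 [  0.         466.80751201 194.72710095]
 [  0.           0.           1.        ]] [0.03959003 0.         0.         0.         0.        ] [[-0.9281, -0.3719, 0.0167, 0.4669], [-0.3112, 0.7503, -0.5833, 0.2636], [0.2044, -0.5466, -0.8121, 1.1124], [0.0, 0.0, 0.0, 1.0]]
{'t': 0.1, 'q': array([-1.21138900e+00,  1.31127344e-01,  1.48917913e+00,  4.74107221e-06,
        1.52300496e+00, -8.54110226e-02]), 'dq': array([ 0.00079202, -0.00173693, -0.00310813, -0.00067866,  0.00111184,
        0.000842  ]), 'joint_torque': array([ 1.35822203e-03, -5.61337280e+01, -4.93098772e+01,  7.71555793e-02,
        2.91281927e-02, -4.05317917e-05]), 'tool_pos': array([ 0.25800707, -0.54111313,  0.21766264]), 'orientation': array([-3.06255035e+00, -6.92596726e-01,  3.61154258e-04]), 'force': array([ 0.03080689, -0.38673388, -0.55757281]), 'wrist_torque': array([-0.00630598,  0.01764883,  0.03886716]), 'gripper_force': 0.0, 'opening': 0.09258327493739843} 0.0188
[[-2.32335303e-04 -9.61910818e-01 -2.73363355e-01  7.55891648e-02]
 [ 9.99999184e-01 -5.66932302e-04  1.14500790e-03 -8.12055640e-04]
 [-1.25637400e-03 -2.73362866e-01  9.61910165e-01 -1.66992119e-01]
 [ 0.00000000e+00  0.00000000e+00  0.00000000e+00  1.00000000e+00]]
```

View pics/top0.png

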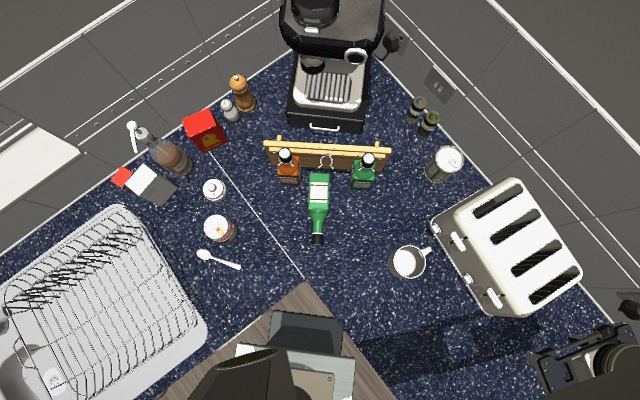

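View pics/side0.png

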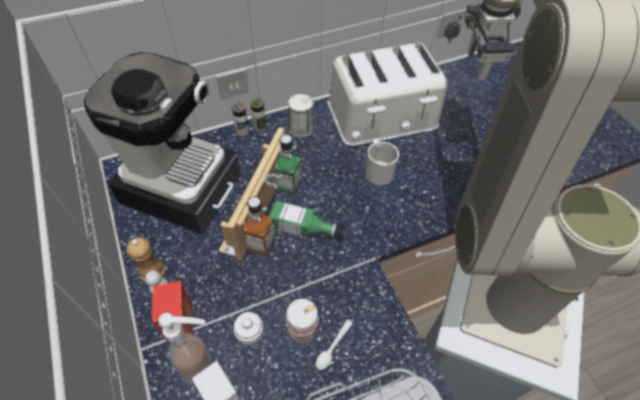

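The top view shows the green bottle lying with its foot near (319,172) and its cap near (317,240). The board rail runs (265,145)–(390,150), the empty clip is at (325,160), and the neighbours' caps are at (285,154) and (368,159). Next I measure.

```bash
cat > h.py <<'E'
import numpy as np, cv2
from plant import robot, read_camera, job
from scipy.spatial.transform import Rotation as R
def cam(n):
    s=robot.read_state(); c=read_camera(n)
    if n=="wrist":
        T=np.eye(4);T[:3,:3]=R.from_rotvec(s["orientation"]).as_matrix();T[:3,3]=s["tool_pos"]
        c["extrinsics"]=np.linalg.inv(T@np.array(c["mount"]))
    return c
def ray(c,px):
    u=cv2.undistortPoints(np.array(px,float).reshape(-1,1,2),c["K"],np.array(c["D"])).reshape(-1,2)
    E=c["extrinsics"];d=np.c_[u,np.ones(len(u))]@E[:3,:3]
    return -E[:3,:3].T@E[:3,3],d
def onz(c,px,z):
    o,d=ray(c,px);return o+d*((z-o[2])/d[:,2])[:,None]
def proj(c,P):
    E=c["extrinsics"];r=cv2.Rodrigues(E[:3,:3])[0]
    return cv2.projectPoints(np.array(P,float).reshape(-1,1,3),r,E[:3,3],c["K"],np.array(c["D"]))[0].reshape(-1,2)
E
python3 - <<'E'
from h import *
c=cam("top");im=c["image"]
h=cv2.cvtColor(im,cv2.COLOR_BGR2HSV)
m=cv2.inRange(h,(50,120,50),(80,255,255))
n,l,st,ce=cv2.connectedComponentsWithStats(m)
for i in range(1,n):
    if st[i,4]>60: print("green",st[i],ce[i])
np.set_printoptions(precision=4,suppress=True)
# axis of lying bottle by px guesses
print(onz(c,[(319,172),(317,240),(317,246)],.028))
print("rail ends",onz(c,[(265,142),(390,149)],.164))
print("caps",onz(c,[(284,154),(368,158)],.195))
print("mug,jar,timer",onz(c,[(407,262)],.094),onz(c,[(219,228)],.099),onz(c,[(214,189)],.054))
a=cv2.resize(im[130:250,255:400],None,fx=5,fy=5,interpolation=cv2.INTER_CUBIC);cv2.imwrite("pics/c1.png",a)
E
```

```text
green [353 160  22  23 276] [362.07608696 173.1557971 ]
green [309 173  21  18 188] [319.36170213 177.72340426]
green [308 203  21  30 285] [318.07719298 217.54035088]
[[ 0.6398 -0.0022  0.028 ]
 [ 0.4479 -0.0202  0.028 ]
 [ 0.4318 -0.0222  0.028 ]]
rail ends [[ 0.66    0.1349  0.164 ]
 [ 0.679  -0.1754  0.164 ]]
caps [[ 0.6238  0.0787  0.195 ]
 [ 0.6378 -0.1205  0.195 ]]
mug,jar,timer [[ 0.413  -0.2531  0.094 ]] [[0.4403 0.2301 0.099 ]] [[0.5496 0.2766 0.054 ]]
```

View pics/c1.png

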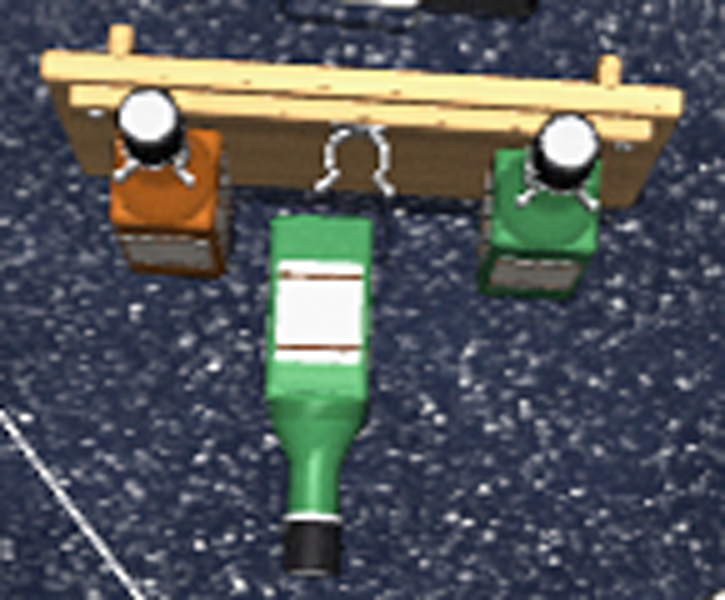

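The crop shows the neighbours' white cap tops at crop (150,116) and (569,138), the bottle's upper foot edge at y≈218 (x 272–372), the cap at (313,545) and the clip centre at about (356,155). All of it is consistent with the sizes given: the caps come out 200 mm apart.

Run:
```python
from h import *
np.set_printoptions(precision=4,suppress=True)
c=cam("top")
f=lambda *p:[((x+.5)/5+255-.5,(y+.5)/5+130-.5) for x,y in p]
P=onz(c,f((150,116),(569,138)),.195);M=P.mean(0);v=P[0]-P[1];yaw=np.arctan2(-v[0],v[1]);print(P,M,np.linalg.norm(v),np.degrees(yaw))
X=np.array([np.cos(yaw),np.sin(yaw)]);Y=np.array([-X[1],X[0]])
def st(q):return np.c_[(q[:,:2]-M[:2])@X,(q[:,:2]-M[:2])@Y]
F=onz(c,f((272,217),(372,220)),.056);N=onz(c,f((290,510),(338,512)),.028);C=onz(c,f((286,545),(340,545)),.028);
clip=onz(c,f((356,155)),.155)
for q in(F,N,C,clip):print(q[:,:2],q.mean(0)[:2],st(q))
s=robot.read_state();Rm=R.from_rotvec(s["orientation"]).as_matrix();print(Rm)
print(np.degrees(np.arctan2(Rm[1,1],Rm[0,1])),"tool y angle")
```

```text
[[ 0.6269  0.0777  0.195 ]
 [ 0.6399 -0.1212  0.195 ]] [ 0.6334 -0.0218  0.195 ] 0.19932684644715623 3.7211251536183703
[[ 0.6252  0.0235]
 [ 0.6301 -0.0312]] [ 0.6277 -0.0038] [[-0.0052  0.0457]
 [-0.0039 -0.0092]]
[[ 0.4693 -0.0054]
 [ 0.4714 -0.0316]] [ 0.4703 -0.0185] [[-0.1627  0.0269]
 [-0.1623  0.0007]]
[[ 0.45   -0.0057]
 [ 0.4536 -0.0349]] [ 0.4518 -0.0203] [[-0.182   0.028 ]
 [-0.1803 -0.0014]]
[[ 0.6328 -0.0208]] [ 0.6328 -0.0208] [[-0.0005  0.001 ]]
[[ 0.9027  0.4303 -0.0003]
 [ 0.4303 -0.9027  0.0008]
 [ 0.0001 -0.0009 -1.    ]]
-64.51373857902513 tool y angle
```

```bash
python3 -m inch '[20,40,0,0,100, 35,78,0,0,100, 49,116,0,0,100, 63,154,0,-3,100, 77,192,0,-6,100, 91,230,0,-9,100, 105,268,0,-12,100, 119,306,0,-15,100, 133,344,0,-18,100, 147,382,0,-20,100]'; python3 -m inch '[14,40,0,0,100, 28,78,0,0,100, 38,110,0,0,100, 41,130,0,0,100, 41,138,0,0,100, 41,138,0,0,100, 41,138,0,0,100]'
python3 - <<'E'
from h import *
c=cam("wrist");cv2.imwrite("pics/w1.png",c["image"])
s=robot.read_state();Rm=R.from_rotvec(s["orientation"]).as_matrix();print(s["tool_pos"],np.degrees(np.arctan2(Rm[1,1],Rm[0,1])),s["force"],s["q"])
E
```

```text
t: 1.08
tool_pos: [0.4054, -0.1578, 0.2188]
orientation: [3.138, 0.145, 0.001]
force: [-0.1, -0.7, 0.6]
opening: 0.0927
gripper_force: 0.0
t: 1.67
tool_pos: [0.446, -0.0221, 0.2186]
orientation: [3.137, 0.152, -0.0]
force: [0.3, -0.9, -0.2]
opening: 0.093
gripper_force: 0.0
[ 0.44598302 -0.02258383  0.21859387] -84.53628473917486 [0.62107774 0.72456173 0.1247975 ] [-1.65000963e-01 -2.97198127e-01  1.89218574e+00 -5.90766600e-04
  1.54667050e+00  1.31044987e+00]
```

View pics/w1.png

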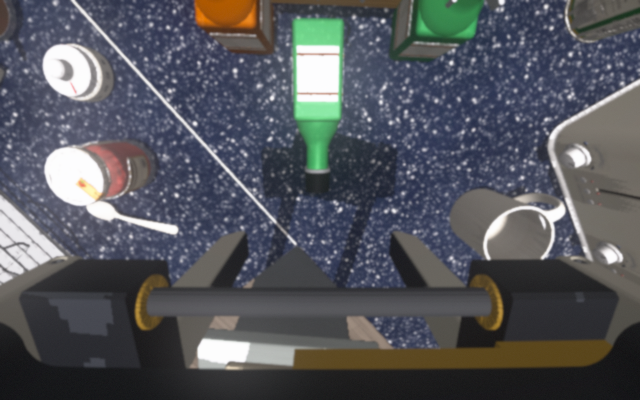

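The wrist view shows the bottle upright in the picture: foot top edge at (293–343, 20), neck/cap joint at y≈170, cap x 304–330. I check this against the top measurement.

Run:
```python
from h import *
np.set_printoptions(precision=4,suppress=True)
c=cam("wrist")
for p,z in (([(293,20),(343,20)],.056),([(304,172),(330,172)],.028),([(304,183),(330,183)],.028),([(317,194)],.028)):
    q=onz(c,p,z);print(q[:,:2],q.mean(0)[:2])
```

```text
[[ 0.6233  0.0216]
 [ 0.6283 -0.0309]] [ 0.6258 -0.0046]
[[ 0.4579 -0.0021]
 [ 0.4612 -0.036 ]] [ 0.4596 -0.0191]
[[ 0.4433 -0.0033]
 [ 0.4465 -0.0376]] [ 0.4449 -0.0205]
[[ 0.4299 -0.0219]] [ 0.4299 -0.0219]
```

```bash
python3 -m inch '[-1,1,-40,0,100, -1,1,-80,0,100, -1,1,-120,0,100, -1,1,-155,0,100, -1,1,-185,0,100, -1,1,-203,0,100, -1,1,-209,0,100, -1,1,-209,0,100]'; python3 -m inch '[0,0,0,0,30, 0,0,0,0,20, 0,0,0,0,10, 0,0,0,0,10,0,0,0,0,10, 0,0,0,0,10, 0,0,0,0,10, 0,0,0,0,10]' 15
```

```text
t: 2.43
tool_pos: [0.4435, -0.0215, 0.0081]
orientation: [-3.138, -0.147, 0.006]
force: [1.2, 0.4, -0.3]
opening: 0.0931
gripper_force: 0.0
t: 3.1
tool_pos: [0.4452, -0.0206, 0.0097]
orientation: [-3.138, -0.151, -0.0]
force: [0.3, 0.1, -0.0]
opening: 0.0442
gripper_force: 0.0
```

```bash
python3 -m inch '[0,0,0,0,10, 0,0,0,0,10, 0,0,0,0,10, 0,0,0,0,10,0,0,0,0,10, 0,0,0,0,10]' 15
```

```text
t: 3.6
tool_pos: [0.4452, -0.0206, 0.0096]
orientation: [-3.138, -0.15, 0.0]
force: [0.4, 0.8, 0.5]
opening: 0.0318
gripper_force: 15.0
```

```bash
python3 -m inch '[0,0,0,0,10, 0,0,0,0,10, 0,-2,0,-0.3,10, 2,-5,0,-0.7,10, 5,-8,0,-1,10, 8,-11,0,-1.5,10, 12,-13,0,-1.5,10, 15,-13,0,-1.5,10, 15,-13,0,-1.5,10, 15,-13,0,-1.5,10]' 40
python3 - <<'E'
from h import *
np.set_printoptions(precision=4,suppress=True)
M=np.array([.6332,-.0215]);yaw=np.radians(3.72);X=np.array([np.cos(yaw),np.sin(yaw)]);Y=np.array([-X[1],X[0]])
for n in("top","wrist"):
    c=cam(n);im=c["image"];h=cv2.cvtColor(im,cv2.COLOR_BGR2HSV)
    m=cv2.inRange(h,(50,120,50),(80,255,255))
    cv2.imwrite(f"pics/{n}2.png",im)
    for d in(40,60,70,80,90,95,100):
        # scan across bottle at z=56 along stand Y (body top)
        L=[];s=np.linspace(-.045,.045,361)
        Q=M+X*(-.0-d*1e-3)+s[:,None]*Y
        p=proj(c,np.c_[Q,np.full(361,.056)])
        ok=(p[:,0]>=0)&(p[:,0]<639)&(p[:,1]>=0)&(p[:,1]<399)
        w=h[np.clip(p[:,1].round().astype(int),0,399),np.clip(p[:,0].round().astype(int),0,639)]
        g=ok&(w[:,0]>50)&(w[:,0]<80)&(w[:,1]>120)
        if g.sum()>5:print(n,-d,s[g].min()*1e3,s[g].max()*1e3,(s[g].min()+s[g].max())*500)
    p=proj(c,np.r_[[np.r_[M+.028*X,0]]]);print(p)
s=robot.read_state();print(s["tool_pos"],s["force"],(s["tool_pos"][:2]-M)@X,(s["tool_pos"][:2]-M)@Y)
E
```

```text
t: 4.43
tool_pos: [0.4609, -0.0339, 0.0096]
orientation: [3.139, 0.109, 0.002]
force: [1.5, 0.2, -1.7]
opening: 0.031
gripper_force: 40.0
[[325.8948 168.5309]]
wrist -90 -27.249999999999996 25.75000000000001 -0.7499999999999938
wrist -95 -22.5 20.500000000000004 -0.9999999999999974
wrist -100 -21.5 20.250000000000004 -0.6249999999999971
[[ 318.814  -131.9665]]
[ 0.4606 -0.0337  0.0097] [ 1.3885 -0.5764 -1.8596] -0.1730626232820502 -0.0009912141701210672
```

Run:
```python
import cv2
a=cv2.imread("pics/top2.png")[130:250,255:400];cv2.imwrite("pics/c2.png",cv2.resize(a,None,fx=5,fy=5,interpolation=cv2.INTER_CUBIC))
```

```text
(no output)
```

View pics/c2.png

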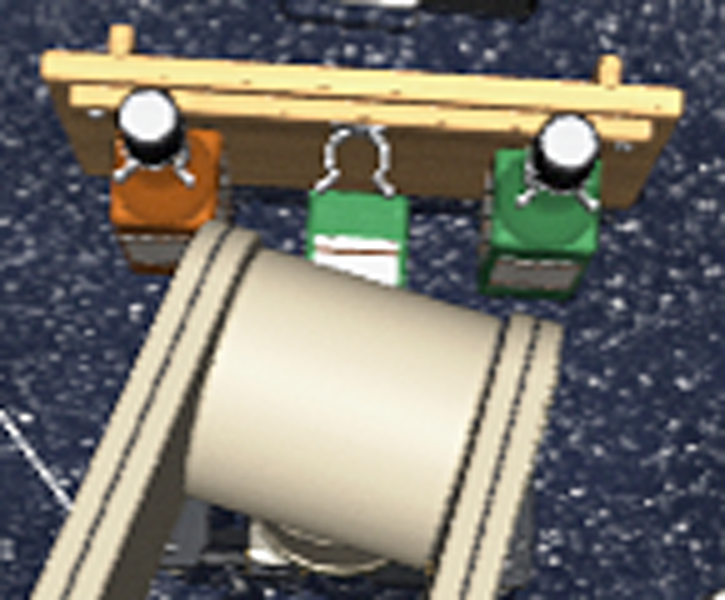

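The crop shows the bottle's foot edge at (310,192)–(408,200), centred under the clip (356) and square to the board. Now I slide it to the board and feel for contact.

```bash
python3 -m inch '[0,0,0,0,10, 3,0,0,0,10, 6,0,0,0,10, 9,1,0,0,10, 12,1,0,0,10, 12,1,0,0,10]' 20; python3 -m inch '[1,0,0,0,10, 2,0,0,0,10, 2,0,0,0,10, 2,0,0,0,10]'; python3 -m inch '[1,0,0,0,10, 2,0,0,0,10, 2,0,0,0,10,2,0,0,0,10]'
```

```text
t: 5.03
tool_pos: [0.473, -0.0325, 0.0097]
orientation: [-3.14, -0.109, -0.001]
force: [1.3, -0.4, -1.3]
opening: 0.0308
gripper_force: 20.0
t: 5.37
tool_pos: [0.4741, -0.0325, 0.0096]
orientation: [-3.14, -0.109, 0.0]
force: [-3.1, 0.0, 0.8]
opening: 0.0313
gripper_force: 20.0
t: 5.7
tool_pos: [0.4741, -0.0325, 0.0091]
orientation: [-3.139, -0.109, 0.007]
force: [-11.7, 0.9, 8.5]
opening: 0.0313
gripper_force: 20.0
```

```bash
python3 -m inch '[1,0,0,0,10,1,0,0,0,10,1,0,0,0,10]';python3 -m inch '[1,0,0,0,10,1,0,0,0,10,1,0,0,0,10]'
```

```text
t: 5.95
tool_pos: [0.474, -0.0324, 0.0088]
orientation: [-3.139, -0.109, 0.01]
force: [-17.2, -0.2, 11.6]
opening: 0.0311
gripper_force: 20.0
t: 6.2
tool_pos: [0.4741, -0.0324, 0.0086]
orientation: [-3.139, -0.109, 0.013]
force: [-19.5, 0.3, 14.2]
opening: 0.0314
gripper_force: 20.0
```

Contact with the board comes at TCP x ≈ 0.474 (stiffness about 5 N/mm). I relax 5 mm and start the tipping arc about the foot edge, checking as I go.

```bash
python3 -m inch '[-3,0,0,0,10, -5,0,0,0,10, -5,0,0,0,10, -5,0,0,0,10]' 12;  python3 -m inch '[0,0,5,0,10, -1,0,10,0,10, -1,0,15,0,10, -1,0,20,0,10, -1,0,24,0,10, -2,0,27,0,10, -2,0,27,0,10]'
```

```text
t: 6.53
tool_pos: [0.4735, -0.0326, 0.0097]
orientation: [3.14, 0.109, 0.001]
force: [-0.8, -0.8, -1.8]
opening: 0.0316
gripper_force: 12.0
t: 7.12
tool_pos: [0.4715, -0.0327, 0.0375]
orientation: [3.139, 0.109, 0.001]
force: [0.4, 0.6, -1.5]
opening: 0.0314
gripper_force: 12.0
```

```bash
python3 -m inch '[0,0,7,0,10, 1,0,14,0,10, 2,0,20,0,10, 3,0,26,0,10, 4,0,33,0,10, 6,0,39,0,10, 10,1,51,0,10, 15,1,62,0,10, 21,1,72,0,10, 21,1,72,0,10]'
python3 - <<'E'
from h import *
c=cam("side");cv2.imwrite("pics/s3.png",cv2.resize(c["image"][110:270,180:400],None,fx=3.5,fy=3.5,interpolation=cv2.INTER_CUBIC))
E
```

```text
t: 7.95
tool_pos: [0.4937, -0.0318, 0.1117]
orientation: [3.139, 0.11, 0.002]
force: [-8.5, -0.1, 5.2]
opening: 0.0312
gripper_force: 12.0
```

View pics/s3.png

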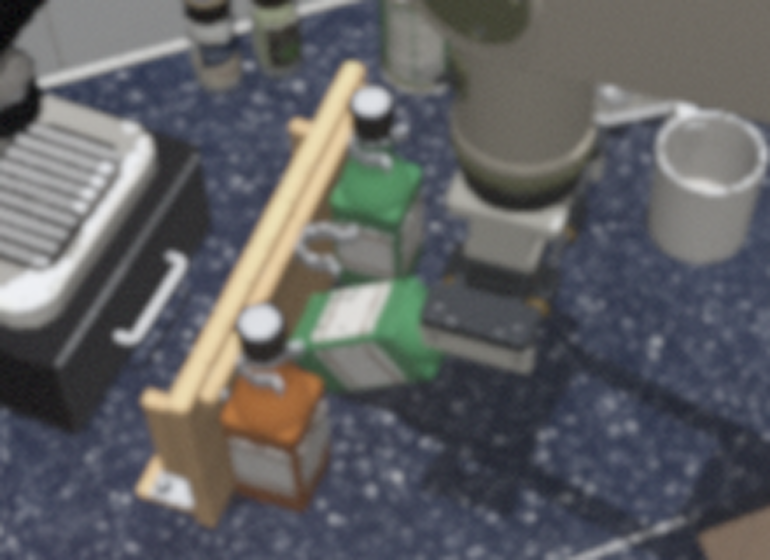

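The view shows the bottle about 35° up, pinched at the cap, with its foot on the worktop against the board. A slight axial push shows the lever is a little longer than I took it. I continue with corrected numbers.

```bash
python3 -m inch '[0,0,2,0,10, 3,0,7,0,10, 7,0,11,0,10, 10,1,16,0,10, 14,1,20,0,10, 18,1,25,0,10, 22,1,29,0,10, 27,2,32,0,10, 32,2,36,0,10, 32,2,36,0,10]'
```

```text
t: 8.83
tool_pos: [0.5256, -0.0296, 0.1457]
orientation: [3.139, 0.109, 0.003]
force: [-0.5, 0.2, -0.4]
opening: 0.0317
gripper_force: 12.0
```

```bash
python3 -m inch '[4,0,3,0,10, 10,1,6,0,10, 15,1,9,0,10, 21,1,11,0,10, 27,2,13,0,10, 34,2,15,0,10, 34,2,15,0,10]'
```

```text
t: 9.42
tool_pos: [0.56, -0.0277, 0.1609]
orientation: [3.139, 0.109, 0.003]
force: [-3.2, 0.2, 6.1]
opening: 0.0318
gripper_force: 12.0
```

```bash
python3 -m inch '[4,0,2,0,10, 8,1,3,0,10, 12,1,5,0,10, 16,1,6,0,10, 20,1,6,0,10, 20,1,6,0,10]'
python3 - <<'E'
from h import *
M=np.array([.6332,-.0215]);yaw=np.radians(3.72);X=np.array([np.cos(yaw),np.sin(yaw)]);Y=np.array([-X[1],X[0]])
p=robot.read_state()["tool_pos"][:2]-M;print(p@X,p@Y)
a=cam("side")["image"][100:260,200:350];b=cam("wrist")["image"][0:320,100:540]
cv2.imwrite("pics/s4.png",np.hstack([cv2.resize(a,(375,400),interpolation=cv2.INTER_CUBIC),cv2.resize(b,(425,309)).copy() if 0 else cv2.copyMakeBorder(cv2.resize(b,(425,309)),0,91,0,0,0)]))
E
```

```text
t: 9.92
tool_pos: [0.579, -0.0265, 0.1657]
orientation: [-3.14, -0.109, -0.001]
force: [-0.3, 0.8, -0.1]
opening: 0.0319
gripper_force: 12.0
-0.054421837414759755 -0.0015013189429430433
```

View pics/s4.png

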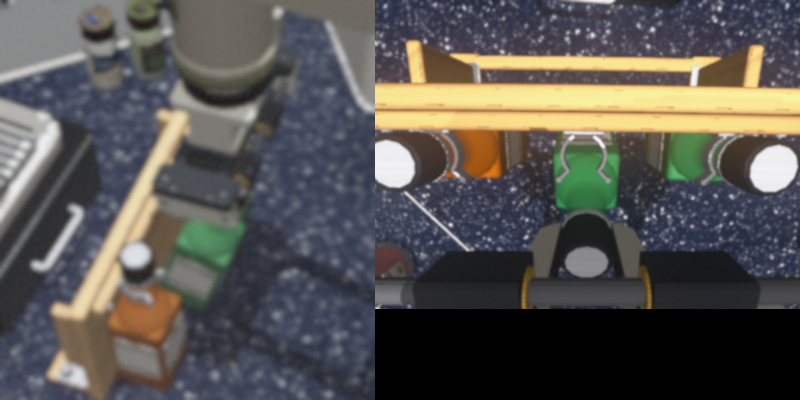

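The wrist view shows the clip at (586,160) in line with the cap at (588,262). The foot is against the board and the bottle leans about 16°. I shift 1 mm left and advance gently.

```bash
python3 -m inch '[0,1,0,0,10, 4,1,0,0,10, 8,2,1,0,10, 12,2,1,0,10, 16,2,1,0,10, 19,2,1,0,10, 19,2,1,0,10]' 20; python3 -m inch '[2,0,0,0,10, 4,0,0,0,10, 5,0,0,0,10, 5,0,0,0,10]'
```

```text
t: 10.6
tool_pos: [0.5981, -0.0245, 0.1671]
orientation: [-3.14, -0.109, -0.002]
force: [-0.7, 0.1, 5.0]
opening: 0.0316
gripper_force: 20.0
t: 10.93
tool_pos: [0.6024, -0.0244, 0.1672]
orientation: [-3.139, -0.109, -0.001]
force: [-2.8, 1.0, 6.5]
opening: 0.0314
gripper_force: 20.0
```

```bash
python3 -m inch '[2,0,0,0,10, 3,0,0,0,10, 3,0,0,0,10]'; python3 -m inch '[2,0,0,0,10, 3,0,0,0,10, 3,0,0,0,10]'
```

```text
t: 11.18
tool_pos: [0.6052, -0.0244, 0.1672]
orientation: [-3.139, -0.109, 0.0]
force: [-3.7, 2.1, 6.4]
opening: 0.0318
gripper_force: 20.0
t: 11.43
tool_pos: [0.6081, -0.0243, 0.1671]
orientation: [-3.139, -0.11, 0.0]
force: [-4.3, 1.7, 6.0]
opening: 0.0314
gripper_force: 20.0
```

```bash
python3 -m inch '[1,0,0,0,10, 2,0,0,0,10, 3,0,0,0,10, 3,0,0,0,10]'; python3 -m inch '[1,0,0,0,10, 2,0,0,0,10, 2,0,0,0,10]'
```

```text
t: 11.77
tool_pos: [0.6109, -0.0243, 0.167]
orientation: [-3.139, -0.11, 0.001]
force: [-4.5, 0.8, 6.2]
opening: 0.0315
gripper_force: 20.0
t: 12.02
tool_pos: [0.613, -0.0242, 0.1669]
orientation: [-3.139, -0.109, 0.001]
force: [-3.5, 1.2, 5.9]
opening: 0.0316
gripper_force: 20.0
```

```bash
python3 -m inch '[1,0,0,0,10, 2,0,0,0,10, 2,0,0,0,10]'; python3 -m inch '[1,0,0,0,10, 2,0,0,0,10, 2,0,0,0,10]'
```

```text
t: 12.27
tool_pos: [0.615, -0.0243, 0.1668]
orientation: [-3.139, -0.109, 0.001]
force: [-4.5, 2.0, 5.9]
opening: 0.0313
gripper_force: 20.0
t: 12.52
tool_pos: [0.6172, -0.0243, 0.1667]
orientation: [-3.139, -0.11, 0.0]
force: [-3.3, 3.1, 4.9]
opening: 0.0311
gripper_force: 20.0
```

```bash
python3 -m inch '[1,1,0,0,10, 2,1,0,0,10, 2,1,0,0,10]'; python3 -m inch '[1,0,0,0,10, 2,0,0,0,10, 2,0,0,0,10]'
```

```text
t: 12.77
tool_pos: [0.6192, -0.0236, 0.1664]
orientation: [3.14, 0.109, -0.0]
force: [-3.2, 0.9, 4.4]
opening: 0.032
gripper_force: 20.0
t: 13.02
tool_pos: [0.6213, -0.0236, 0.1663]
orientation: [-3.14, -0.109, 0.0]
force: [-1.5, 2.6, 1.4]
opening: 0.0314
gripper_force: 20.0
```

```bash
python3 -m inch '[1,0,0,0,10, 2,0,0,0,10, 2,0,0,0,10]'; python3 -m inch '[1,0,0,0,10, 2,0,0,0,10, 2,0,0,0,10]'
```

```text
t: 13.27
tool_pos: [0.6232, -0.0235, 0.1662]
orientation: [-3.139, -0.109, 0.001]
force: [-0.9, 1.8, -1.6]
opening: 0.0312
gripper_force: 20.0
t: 13.52
tool_pos: [0.625, -0.0235, 0.1661]
orientation: [-3.139, -0.109, 0.001]
force: [-1.8, 2.0, -3.4]
opening: 0.0313
gripper_force: 20.0
```

```bash
python3 -m inch '[0,0,-1,0,10, 1,0,-1,0,10, 1,0,-1,0,10]'; python3 -m inch '[1,0,-1,0,10, 1,0,-1,0,10, 1,0,-1,0,10]'; python3 -m inch '[1,0,0,0,10, 1,0,0,0,10, 1,0,0,0,10]'
```

```text
t: 13.77
tool_pos: [0.6265, -0.0236, 0.1659]
orientation: [-3.14, -0.109, -0.001]
force: [-1.9, 2.3, -1.5]
opening: 0.0314
gripper_force: 20.0
t: 14.02
tool_pos: [0.6281, -0.0235, 0.1655]
orientation: [-3.14, -0.109, -0.004]
force: [1.5, 3.2, 3.0]
opening: 0.0316
gripper_force: 20.0
t: 14.27
tool_pos: [0.6288, -0.0235, 0.1654]
orientation: [-3.14, -0.109, -0.002]
force: [0.2, 3.7, 5.1]
opening: 0.0315
gripper_force: 20.0
```

```bash
python3 -m inch '[1,1,0,0,10, 1,1,0,0,10, 1,1,0,0,10]'; python3 -m inch '[1,0,0,0,10, 1,0,0,0,10, 1,0,0,0,10]'
```

```text
t: 14.52
tool_pos: [0.6296, -0.0227, 0.1652]
orientation: [3.139, 0.109, 0.002]
force: [-0.3, 2.0, 6.0]
opening: 0.0316
gripper_force: 20.0
t: 14.77
tool_pos: [0.6298, -0.0227, 0.1652]
orientation: [3.139, 0.109, -0.001]
force: [-5.1, 2.5, 6.6]
opening: 0.0316
gripper_force: 20.0
```

```bash
python3 -m inch '[0.4,0,0,0,10, 0.4,0,0,0,10, 0.4,0,0,0,10]'; python3 -m inch '[-1,0,0.8,0,10, -1,0,0.8,0,10, -1,0,0.8,0,45, -1,0,0.8,0,45, -1,0,0.8,0,45, -1,0,0.8,0,45, -1,0,0.8,0,45]'
python3 - <<'E'
from h import *
a=cam("side")["image"][100:260,200:350];b=cam("wrist")["image"][0:320,100:540]
cv2.imwrite("pics/s5.png",np.hstack([cv2.resize(a,(375,400),interpolation=cv2.INTER_CUBIC),cv2.copyMakeBorder(cv2.resize(b,(425,309)),0,91,0,0,0)]))
E
```

```text
t: 15.02
tool_pos: [0.6299, -0.0228, 0.1652]
orientation: [3.139, 0.109, -0.002]
force: [-6.5, 2.6, 8.6]
opening: 0.0315
gripper_force: 20.0
t: 15.6
tool_pos: [0.6295, -0.0229, 0.1652]
orientation: [3.139, 0.109, -0.0]
force: [0.2, -0.1, -0.1]
opening: 0.0416
gripper_force: 0.0
```

View pics/s5.png

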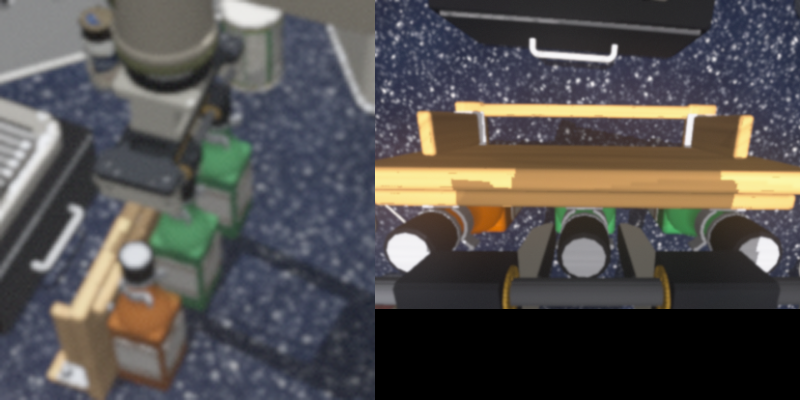

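The bottle stands upright between its neighbours, with cap tops at (409,250), (583,255) and (757,252), and the fingers are free. I retreat upward and check with the top camera.

```bash
python3 -m inch '[0,0,0,0,60, 0,0,0,0,60, 0,0,8,0,60, 0,0,20,0,60, 0,0,40,0,60, 0,0,60,0,60, -20,0,80,0,60, -55,0,90,0,60, -90,0,95,0,60, -130,0,95,0,60]'; python3 -m inch '[-40,0,0,0,60, -80,0,0,0,60, -115,0,0,0,60, -140,0,0,0,60, -150,0,0,0,60,-150,0,0,0,60]'
python3 - <<'E'
from h import *
a=cam("top")["image"][130:215,255:400];cv2.imwrite("pics/t6.png",cv2.resize(a,None,fx=5,fy=5,interpolation=cv2.INTER_CUBIC))
E
```

```text
t: 16.53
tool_pos: [0.4998, -0.0228, 0.2637]
orientation: [3.139, 0.109, 0.007]
force: [0.6, -0.2, 1.4]
opening: 0.056
gripper_force: 0.0
t: 17.03
tool_pos: [0.3487, -0.0227, 0.2624]
orientation: [3.139, 0.109, 0.006]
force: [0.7, 0.4, 0.2]
opening: 0.0557
gripper_force: 0.0
```

View pics/t6.png

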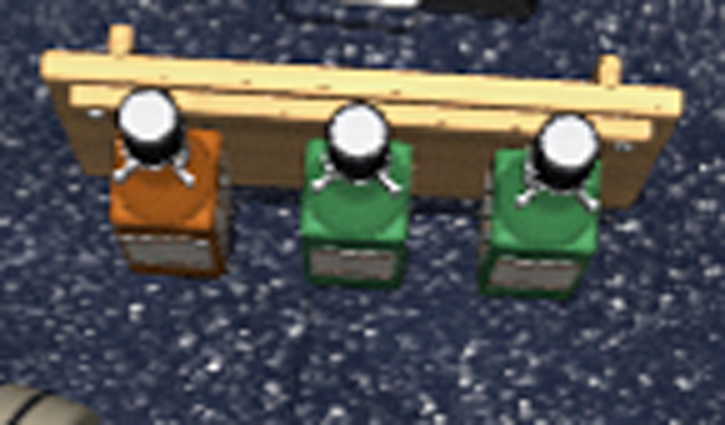

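The three bottles line up: cap tops at (150,116), (358,129) and (569,138), and the front lower edges are collinear too. I do one sub-pixel check before handing in.

Run:
```python
from h import *
c=cam("top");g=c["image"].min(2).astype(float);P=[]
for u,v in((285,153.2),(326.6,155.8),(368.8,157.6)):
    x0,y0=int(round(u))-7,int(round(v))-7
    w=np.clip(g[y0:y0+15,x0:x0+15]-130,0,80);w[:, :][np.hypot(*(np.mgrid[0:15,0:15]-7))>6.5]=0
    yy,xx=np.mgrid[y0:y0+15,x0:x0+15];P.append(((w*xx).sum()/w.sum(),(w*yy).sum()/w.sum()))
Q=onz(c,P,.195);X=np.array([np.cos(.065),np.sin(.065)]);d=(Q[1]-(Q[0]+Q[2])/2)[:2]
print(np.round(P,2),d@X*1e3,d@[-X[1],X[0]]*1e3)
```

```text
[[284.   152.74]
 [326.23 155.81]
 [368.36 157.86]] -1.3468517558512425 -0.35202902653681906
```

```bash
python3 -c "
from plant import job
print(job.close_job())"
```

```text
the job is handed in; nothing more can be done
None
```

The oil bottle is back upright in the middle clip, pressed to the hard stop at about 6.5 N and released. Its cap measured about 1 mm forward of its neighbours' line, which is within the camera's accuracy. The job is handed in at about 17 s; I saw no sign of anything else being touched.

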